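# Hook a tape measure on the tray rim, draw it to the line and lock it

### The arm

A 6-joint arm with a two-finger parallel gripper is mounted at the origin on the work surface. World frame = base frame: x ahead of the robot, y to its left, z up, the work surface at z = 0. Lengths are in m, angles in rad, forces in N, time in s.
With the tool pointing down it reaches from about 0.225 to 0.725 m from the base axis. Payload 3.1 kg.
Tool frame: the origin (TCP) lies where the fingers leave the gripper's body, on its centre line; the fingertips stand 73 mm ahead of it and the grasp point (between the pads) lies 54 mm ahead of it; y points along the fingers, x is the direction in which the jaws open and shut, and the axes are right-handed (so a half turn about y gives the same grasp; the last joint's range is limited). The gripper opens to 85 mm and grips with 20 to 120 N. Pads are 22 mm wide; open, the fingers measure 114 mm over their backs; the gripper's body (76 mm by 85 mm) begins 54 mm behind the grasp point. The pads swing forward as they close: fully open they stand 13 mm farther back than shut.
Start: joints at [1.093, 0.048, 0.099, 1.622, 0, 1.443], TCP at [0.18, 0.493, 0.304] pointing down, gripper open.
Joint ranges: [-2.91, 2.91], [-0.99, 1.94], [-1.21, 1.42], [-2.12, 2.29], [-1.49, 1.47], [-3.14, 3.14]. Speed limits (rad/s): [2.79, 2.79, 3.14, 3.14, 3.14, 3.14].

### API

Orientations are given as [roll, pitch, yaw] about the fixed x, y, z axes, in that order (R = Rz(yaw) Ry(pitch) Rx(roll)).
In Python, from cell import ctrl gives the robot as it stands. The module is installed in compiled form; this text tells all that it offers. Calls block until the motion is done:
- ctrl.move_ptp(position, orientation): joint-space move of the TCP to a pose.
- ctrl.movel(position, rotation=None, max_speed=0.15, guard=None): straight line of the TCP; rotation=None keeps the orientation; max_speed is the mean speed in m/s. With guard (N) it stops when the force on the tool has changed by that much, and returns True; else False.
- ctrl.set_joints(angles): joint-space move.
- ctrl.grip(opening, grasp_force=None): finger opening in m; grasp_force is the grip in N (None keeps the last); returns when the fingers have stopped.
- ctrl.dwell(seconds).
- ctrl.solve_ik(position, orientation): joint angles nearest the present ones, or None.
- ctrl.grab_frame(name): name is "scene" or "top" or "wrist"; returns (picture, depth): 480x640x3 uint8, red, green, blue; 480x640 float32, m along the optical axis (not along the pixel's ray), 0 where there is no reading.
- ctrl.get_calibration(name): a dict with "vertical_fov" (degrees; the focal length in pixels is half the picture's height over the tangent of half this angle, whatever the lens; pixels are square), "cx", "cy" (the principal point, pixels), "world_from_camera" (4x4, takes a point from camera to world coordinates); the wrist camera has in their place "hand_eye" (4x4, takes a point from camera to tool coordinates, whose origin is the TCP and whose axes are the tool frame's). Camera axes: x right, y down, z forward; pixel columns grow to the right and rows downward; lengths in m; the calibration is good to about 2 mm. A picture is of the moment at which its call begins: read the wrist's pose just before it. get_calibration takes no time and is no camera call.
A pose or a line that the arm cannot do raises ctrl.PlanningError and nothing moves.
- ctrl.finish_job(): hands the job in, once; it reports no verdict.
Readings, each from a call of its own:
- ctrl.current_clock(): time.
- ctrl.current_joints(): joint angles.
- ctrl.current_joint_velocities(): joint speeds.
- ctrl.current_joint_efforts(): joint torques, N m.
- ctrl.current_position(): TCP position.
- ctrl.current_tool_rot(): TCP orientation.
- ctrl.current_contact_force(): force on the tool from outside, world axes, zero at the start.
- ctrl.current_torque(): the same for the moment, N m.
- ctrl.current_opening(): finger opening in m.
Only numpy, scipy, OpenCV 4.12 (cv2) and the standard library are available. Lean on these libraries where they do the work, as an engineer would, in place of code of your own. Each camera call takes 0.05 s, during which the arm holds its last target.

### The job

Set out the next cake row: hook the end of the spring tape measure over the near rim of the aluminium tray, back the case straight away from the tray against the spring until its front stands over the dark line that runs under the rubber mat, and only then press the case down on the rubber mat so that its foot lock sets. Leave the tape hooked, locked and standing on its own, let go of it, press and pull gently, and do not disturb the cakes and the other things.

Things in the scene. Friction and masses are not known exactly. Their poses are not given: they have to be found in the camera images.
- tape: Tape measure: grey D-shaped case 74 mm long (x), 36 wide (y), 66 high, 0.38 kg, a steel disc on each flat side; gripped from above across y. Origin: centre of the flat underside; x points out of the front along the blade, z up. At the start it stands free on its rubber foot lock, which sticks out 4 mm below the underside, so the origin is 4 mm above the counter.
- tape_grip (a point): Point to grip on the case: midway between its flat sides, 44 mm above the underside and 6 mm behind the origin.
- tape_front (a point): Bottom edge of the case's front face, middle of the width: 37 mm ahead of the origin, at the height of the underside.
- hook (a point): Lowest point, mid width, of the inner face (towards the case) of the hook, a plate 20 mm wide (y) and 2.5 thick (x) at the blade's end, hanging from the blade to 2 mm above the underside's level. With the blade wound in, this point is 22 mm ahead of the case's front face, 59 mm ahead of its origin; it moves with the blade. Axes as the case's.
- blade (a joint): How far the blade is drawn out, m: 0 wound in to 0.13 fully out. The steel blade, 16 mm wide, leaves the front 24 to 26 mm above the underside. A spring pulls it in with 2.8 N at 0, growing by 8 N/m; only the foot lock holds it.
- lock (a joint): Foot lock under the case, m: 0 unlocked (sticks out 4 mm) to 0.004 locked (flush). Stiff, stays where it is left, not moved by the case's weight. Pressing the case straight down on the mat pushes it in: it starts at about 7 N and is home at about 16 N, the underside then meeting the mat. It clamps the blade from about 0.0035. No need to exceed 20 N.
- tray: Shallow aluminium tray screwed to the counter, 240 mm wide (y), 166 deep (x), walls 4 mm thick and 25 high, floor 2 thick; it does not move. Origin: on the counter, under the middle of the inner face of the near wall; x points into the tray, the near wall spans x = -4 to 0 mm. Two cakes stand in it, at least 45 mm from the near wall.
- rim (a point): Middle of the top of the near wall's inner face, 25 mm above the counter. Axes as the tray's.
- line: Black metal line let flush into the counter, 8 mm wide (x) and 240 mm long (y), parallel to the tray's near wall, its middle 90 to 125 mm before that wall's inner face; it runs under the mat and shows on both sides of it. Origin: its middle, at counter height; x points to the tray. The front face of the case is to stand above the middle of its width.
- mat: Rubber mat fixed on the counter square before the tray's near wall, 100 mm wide (y) and 270 long, from 10 to 280 mm before the wall's inner face. Its top is level, firm, and 2.5 to 10.5 mm above the counter: the thickness differs from time to time and is not measured. The case is to be pressed down and left on it. Origin: that of the tray.
- cake_a: Bystander: cake in a brown paper mould with a white dome, 72 mm across, 85 mm high, standing in the tray at +y. Origin: middle of its underside.
- cake_b: Bystander: the like, 80 mm high, in the tray at -y.
- cake_c: Bystander: the like, 80 mm across, 95 mm high, on the counter on the other side from the tape measure.
- jar: Bystander: glass jar, 56 mm across, 85 mm high, at the left. Origin: middle of its underside.
- brush: Bystander: slim decorating brush 185 mm long lying at the right.
- bowl: Bystander: white bowl 110 mm across, 50 mm high, at the right. Origin: middle of its underside.
Mind the look-alikes: they are no part of the job. Leave any brown look-alike of the tape alone.

How it is judged:
On the way, in this order (a step that is already met when the one before it is completed fails the run):
1. the hook is caught inside the tray's near wall and the blade is drawn 20 mm against its spring, foot lock not set (x of hook in the frame of tray between -0.003 and 0.006 m and z of hook in the frame of tray below 0.021 m and y of hook in the frame of tray between -0.09 and 0.09 m and value of joint blade above 0.02 m and value of joint lock below 0.0025 m and contact force between tape and tray above 1 N), for 0.1 s.
2. still hooked and not locked, the front of the case is over the line within 8 mm (x of hook in the frame of tray between -0.003 and 0.006 m and z of hook in the frame of tray below 0.021 m and y of hook in the frame of tray between -0.09 and 0.09 m and x of tape_front in the frame of line between -0.008 and 0.008 m and value of joint lock below 0.0025 m and contact force between tape and tray above 1 N), for 0.1 s.
At the end, for the whole second after the job is handed in: Hook below the rim, its inner face within 4 mm of the near wall; front of the case within 8 mm of the middle of the line; foot lock in by over 3 mm; case upright, flat on the mat (underside under 13 mm up), square to the tray within 7 degrees, released and at rest (x of hook in the frame of tray between -0.003 and 0.004 m and z of hook in the frame of tray below 0.021 m and y of hook in the frame of tray between -0.09 and 0.09 m and x of tape_front in the frame of line between -0.008 and 0.008 m and value of joint lock above 0.003 m and value of joint blade above 0.05 m and angle between tape's own z axis and vertical below 0.08 rad and height (world z) of tape below 0.013 m and angle between the x axis of tape and the x axis of tray, either way round below 0.12 rad and linear speed of tape below 0.01 m/s and velocity of joint blade between -0.005 and 0.005 m/s); the robot touches nothing.
It fails at once if the tape measure and the tray push on one another with more than 12 N (contact force between tape and tray above 12 N).
It fails at once if the tape measure is pressed on the mat with more than 25 N (contact force between tape and mat above 25 N).
It fails at once if one of the cakes, the jar, the brush or the bowl is moved by more than 15 mm (distance of any of cake_a, cake_b, cake_c, jar, brush, bowl from where it was at the start of the episode above 0.015 m).
It also fails if it takes over 58 s, if anything falls off the work surface, if the arm or the gripper's body presses on something with over 40 N, if the wrist force passes 120 N, or if a joint passes its speed limit or range.

## Working session

There is one attempt and no reset: what is moved stays moved. The work goes in short steps, each a Python script; the robot and the scene stay as the last script left them, time stands still between calls to the robot, and variables do not carry over. Pictures are saved under pics/ and viewed, and the job is handed in when it is done.

```bash
mkdir -p pics
python3 - <<'E'
from cell import ctrl
import cv2,numpy as np
for n in ["scene","top"]:
    p,d=ctrl.grab_frame(n); cv2.imwrite(f"pics/{n}0.png",p[:,:,::-1]); np.save(f"{n}0.npy",d); np.save(f"{n}0c.npy",p)
    print(n,ctrl.get_calibration(n))
print(ctrl.get_calibration("wrist"))
print(ctrl.current_clock(),ctrl.current_tool_rot(),ctrl.current_contact_force())
E
```

```text
scene {'vertical_fov': 50.69918689671822, 'cx': 311.4213370483674, 'cy': 238.19926022820601, 'world_from_camera': array([[ 0.35390988,  0.56257225, -0.74716816,  1.37741952],
       [ 0.93518249, -0.22436275,  0.27403479, -0.33518951],
       [-0.01347234, -0.7957222 , -0.60551191,  0.74441291],
       [ 0.        ,  0.        ,  0.        ,  1.        ]])}
top {'vertical_fov': 47.83137985425962, 'cx': 326.84862059626045, 'cy': 240.08353355757703, 'world_from_camera': array([[ 0.01882111, -0.99102213,  0.13236653,  0.37741571],
       [-0.99967399, -0.01636806,  0.01959604, -0.03893526],
       [-0.01725353, -0.1326922 , -0.99100711,  1.19747904],
       [ 0.        ,  0.        ,  0.        ,  1.        ]])}
{'vertical_fov': 69.15990652633884, 'cx': 316.03552246679675, 'cy': 239.3685252401388, 'hand_eye': array([[ 9.99999382e-01,  1.06758935e-03,  3.09313256e-04,
         8.28154301e-04],
       [-8.55503301e-06, -2.70884649e-01,  9.62611815e-01,
        -7.08328704e-02],
       [ 1.11146234e-03, -9.62611223e-01, -2.70884472e-01,
         6.77980600e-02],
       [ 0.00000000e+00,  0.00000000e+00,  0.00000000e+00,
         1.00000000e+00]])}
0.1 [-1.5705094   0.00213721  1.22100355] [ 0.00518543 -0.34897812 -0.56479559]
```

View pics/scene0.png

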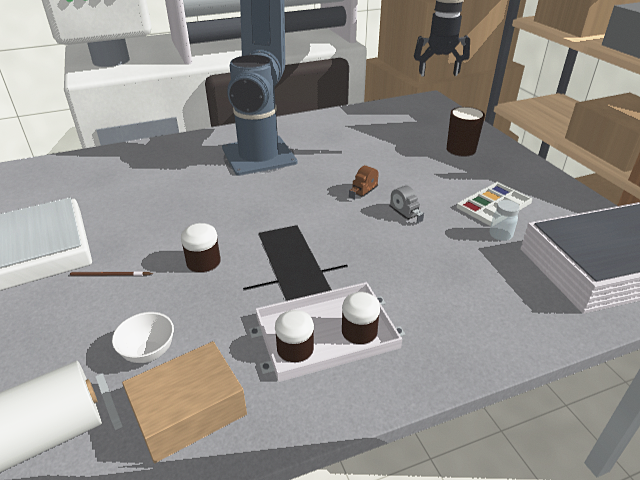

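View pics/top0.png

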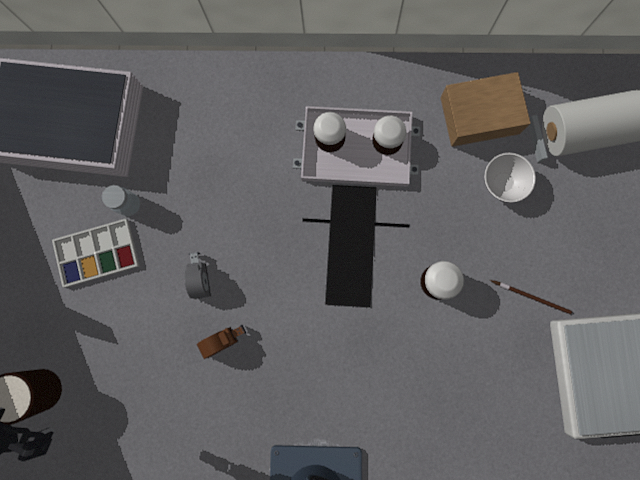

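Run:
```python
import cv2
a=cv2.imread("pics/top0.png")
cv2.imwrite("pics/c1.png",cv2.resize(a[235:315,160:260],None,fx=7,fy=7,interpolation=cv2.INTER_CUBIC))
cv2.imwrite("pics/c2.png",cv2.resize(a[160:240,290:425],None,fx=5.9,fy=5.9,interpolation=cv2.INTER_CUBIC))
```

```text
(no output)
```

View pics/c1.png

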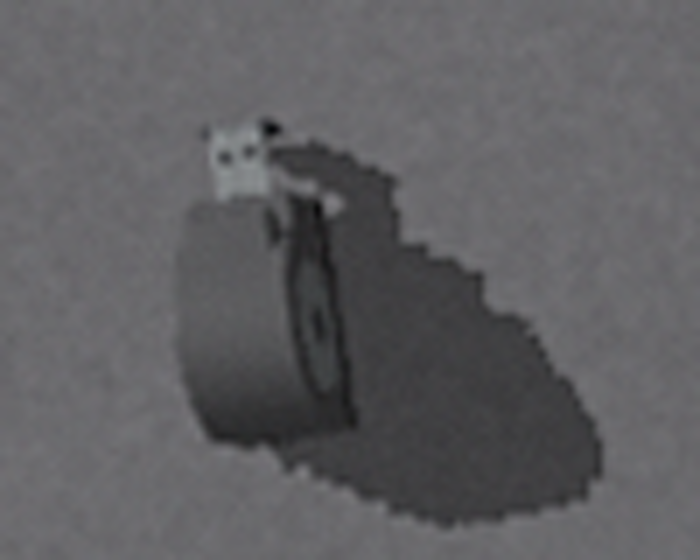

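View pics/c2.png

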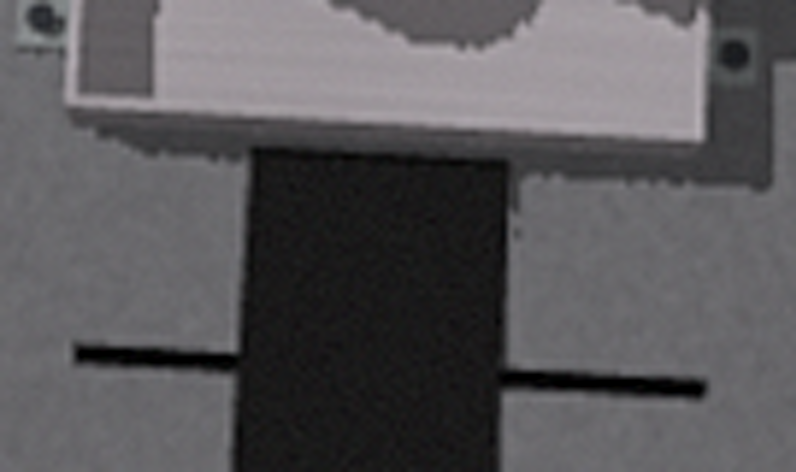

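```bash
cat > h.py <<'E'
import numpy as np,cv2
def pix(c,u,v,T,z):
    f=240/np.tan(np.radians(c["vertical_fov"])/2)
    d=T[:3,:3]@np.array([(u-c["cx"])/f,(v-c["cy"])/f,1.]); o=T[:3,3]
    return o+d*(z-o[2])/d[2]
def proj(c,P,T):
    f=240/np.tan(np.radians(c["vertical_fov"])/2)
    q=T[:3,:3].T@(np.asarray(P)-T[:3,3]); return c["cx"]+f*q[0]/q[2],c["cy"]+f*q[1]/q[2]
E
python3 - <<'E'
from cell import ctrl
from h import *
c=ctrl.get_calibration("top");T=c["world_from_camera"]
def crop2(x,y): return 290+x/5.9-.4,160+y/5.9-.4
def crop1(x,y): return 160+x/7-.4,235+y/7-.4
for n,p,z in [("lineL",crop2(75,353),0),("lineLm",crop2(240,362),0),("lineRm",crop2(500,377),0),("lineR",crop2(705,389),0),("rimL out",crop2(67,108),.025),("rimR out",crop2(705,141),.025),("rimL in",crop2(75,97),.025),("rimR in",crop2(695,133),.025)]:
    print(n,np.round(pix(c,*p,T,z),4))
d=np.load("top0.npy")
# tape points by depth
ys,xs=np.mgrid[235:315,160:260]; 
f=240/np.tan(np.radians(c["vertical_fov"])/2)
D=d[235:315,160:260]; P=np.stack([(xs-c["cx"])/f*D,(ys-c["cy"])/f*D,D],-1)@T[:3,:3].T+T[:3,3]
m=P[...,2]>.015
Q=P[m]; print(len(Q),Q.min(0),Q.max(0))
top=Q[Q[:,2]>.06]; print(len(top),top.mean(0))
# slices
for z0 in (.02,.03,.04,.05,.06,.065): 
    s=Q[(Q[:,2]>z0)&(Q[:,2]<z0+.01)]; print(z0,len(s),s[:,:2].min(0),s[:,:2].max(0)) if len(s) else 0
r=cv2.minAreaRect(Q[:,:2].astype(np.float32)*1000);print(r)
for n,p,z in [("backL",(210,437),.05),("backR",(355,425),.004),("frontL",(195,203),.05),("frontR",(320,200),.06),("discTop",(300,205),.06),("hookL",(210,132),.03),("hookR",(275,130),.03)]:
    print(n,np.round(pix(c,*crop1(*p),T,z),4))
for k in ([0.625,0,0.025],):print(proj(c,k,T))
E
```

```text
lineL [0.5832 0.0407 0.    ]
lineLm [ 0.5808 -0.0221  0.    ]
lineRm [ 0.5766 -0.1209  0.    ]
lineR [ 0.5732 -0.1984  0.    ]
rimL out [0.6725 0.0444 0.025 ]
rimR out [ 0.6632 -0.1952  0.025 ]
rimL in [0.6767 0.0415 0.025 ]
rimR in [ 0.6663 -0.1915  0.025 ]
866 [ 0.37741571 -0.03893526  0.01525757] [0.50265896 0.28830686 1.19747904]
461 [0.43295771 0.24006836 0.14722874]
0.02 82 [0.40285031 0.2393734 ] [0.50265896 0.28419921]
0.03 80 [0.40275301 0.23895526] [0.5002354 0.2816896]
0.04 101 [0.40226744 0.23906922] [0.47969695 0.28830686]
0.05 127 [0.40413699 0.23946775] [0.47195481 0.28497389]
0.06 355 [0.41015131 0.23966901] [0.47159983 0.28225974]
0.065 259 [0.4143526  0.24276785] [0.46274353 0.28164296]
((398.5893859863281, 138.6197509765625), (344.6929016113281, 95.30587768554688), 67.74366760253906)
backL [0.4042 0.2723 0.05  ]
backR [0.4098 0.2391 0.004 ]
frontL [0.4751 0.2806 0.05  ]
frontR [0.4758 0.2399 0.06  ]
discTop [0.4742 0.2459 0.06  ]
hookL [0.499  0.2827 0.03  ]
hookR [0.5    0.2624 0.03  ]
(np.float64(320.4957028437294), np.float64(199.1502988581296))
```

Run:
```python
from cell import ctrl
from h import *
from scipy.spatial.transform import Rotation as R
import json
def look(n,p,yaw):
    ctrl.move_ptp(p,[-np.pi/2,0,yaw]); ctrl.dwell(.2)
    P=ctrl.current_position();O=ctrl.current_tool_rot()
    im,d=ctrl.grab_frame("wrist")
    T=np.eye(4);T[:3,:3]=R.from_euler("xyz",O).as_matrix();T[:3,3]=P
    np.savez(n,T=T@ctrl.get_calibration("wrist")["hand_eye"],d=d); cv2.imwrite(f"pics/{n}.png",im[:,:,::-1]); print(n,P,O,ctrl.current_clock())
look("w_tape",[.43,.262,.22],1.6)
print(ctrl.current_joints())
look("w_tray",[.59,-.075,.22],1.53)
print(ctrl.current_joints(),ctrl.current_contact_force())
```

```text
w_tape [0.42969584 0.26290578 0.22038969] [-1.57138717e+00 -3.97452075e-04  1.60163224e+00] 1.6667
[ 4.15666678e-01 -1.05694080e-02 -1.26155713e-01  1.45469561e+00
  1.22556504e-04  3.84928505e-01]
w_tray [ 0.58997122 -0.07361994  0.22021957] [-1.57103582e+00 -1.44328707e-04  1.53211274e+00] 3.3083
[-2.37248237e-01  2.25910475e-01  1.29701205e-01  1.47433860e+00
  1.25599554e-04 -1.98245204e-01] [-0.47113288 -0.2281777   0.57682295]
```

View pics/w_tape.png

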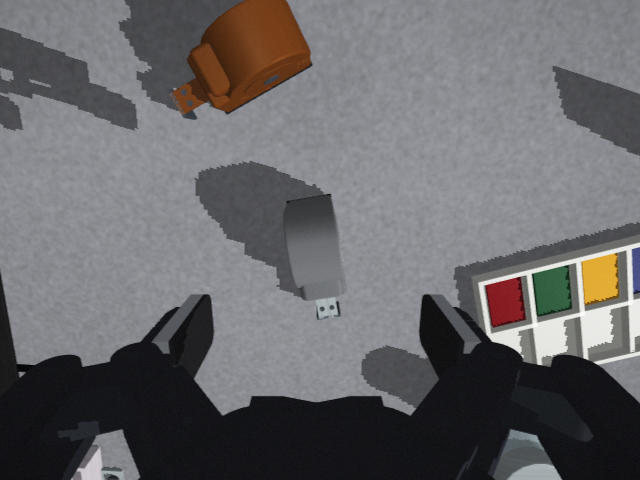

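View pics/w_tray.png

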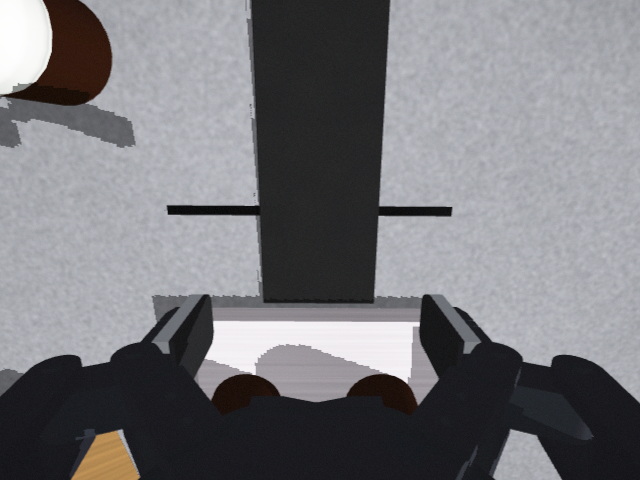

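Run:
```python
import cv2
a=cv2.imread("pics/w_tape.png");b=cv2.imread("pics/w_tray.png")
cv2.imwrite("pics/c3.png",cv2.resize(a[185:325,260:370],None,fx=4.2,fy=4.2,interpolation=cv2.INTER_CUBIC))
cv2.imwrite("pics/c4.png",cv2.resize(b[190:340,155:465],None,fx=2.5,fy=2.5,interpolation=cv2.INTER_CUBIC))
```

```text
(no output)
```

View pics/c3.png

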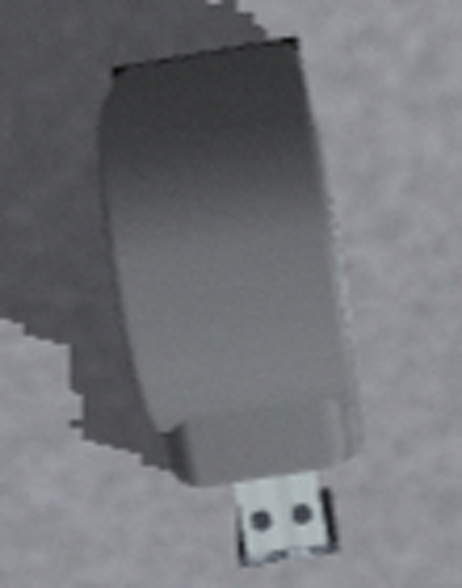

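View pics/c4.png

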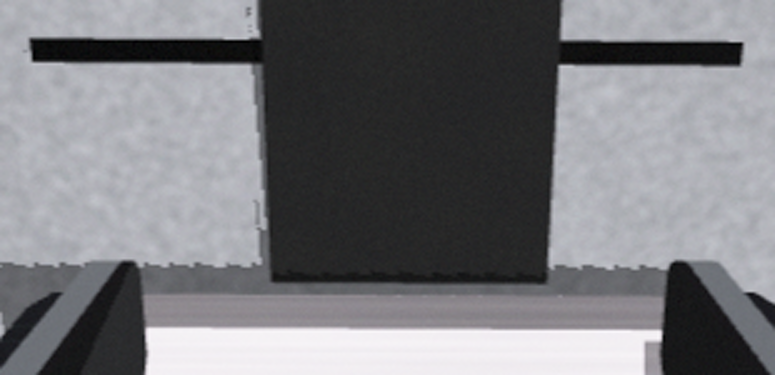

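Run:
```python
from cell import ctrl
from h import *
c=ctrl.get_calibration("wrist")
Z=np.load("w_tape.npz");T=Z["T"];d=Z["d"]
cr=lambda x,y:(260+x/4.2-.4,185+y/4.2-.4)
q={}
for n,p,z in [("backL",(115,72),.006),("backR",(298,40),.006),("frL",(195,487),.03),("frR",(355,455),.03),("hkL",(240,562),.006),("hkR",(338,550),.006),("blL",(235,485),.03),("blR",(318,472),.03),("hktL",(250,556),.03),("hktR",(330,545),.03)]:
    q[n]=pix(c,*cr(*p),T,z);print(n,np.round(q[n],4))
for a,b in [("backL","backR"),("frL","frR"),("hkL","hkR"),("blL","blR")]:
    v=q[b]-q[a];print(a,np.arctan2(-v[0],v[1]),np.linalg.norm(v))
f=240/np.tan(np.radians(c["vertical_fov"])/2)
ys,xs=np.mgrid[180:330,255:375];D=d[180:330,255:375]
P=np.stack([(xs-c["cx"])/f*D,(ys-c["cy"])/f*D,D],-1)@T[:3,:3].T+T[:3,3]
g=P[(P[...,2]<.008)];print("ground z",np.median(g[:,2]))
m=(P[...,2]>.012)&(D>.1);Q=P[m];t=Q[Q[:,2]>.05]
print("ztop",np.percentile(Q[:,2],[50,95,99,100]))
def ori(t):
    r=cv2.minAreaRect((t[:,:2]*1000).astype(np.float32));return r
print(ori(t),ori(Q[Q[:,2]>.06]),ori(Q))
# per x-slice y-range at high z
for x0 in np.arange(.40,.5,.01):
    s=Q[(Q[:,0]>=x0)&(Q[:,0]<x0+.005)]
    if len(s): print(round(x0,3),np.round([s[:,1].min(),s[:,1].max(),s[:,2].min(),s[:,2].max()],4))
Z=np.load("w_tray.npz");T=Z["T"];d=Z["d"]
cr=lambda x,y:(155+x/2.5-.3,190+y/2.5-.3)
for n,p,z in [("lineL",(31,50),0),("lineLm",(260,50.5),0),("lineRm",(560,53),0),("lineR",(742,54),0),("lineLtop",(31,38),0),("lineLbot",(31,61),0),("rimoutL",(150,326),.025),("rimoutR",(660,329),.025),("matL",(272,281),.006),("matR",(547,281),.006)]:
    print(n,np.round(pix(c,*cr(*p),T,z),4))
D=d;ys,xs=np.mgrid[0:480,0:640]
P=np.stack([(xs-c["cx"])/f*D,(ys-c["cy"])/f*D,D],-1)@T[:3,:3].T+T[:3,3]
A=P[220:290,275:365].reshape(-1,3);print("mat z",np.median(A[:,2]),A[:,2].std())
for r in [P[230:280,200:240],P[230:280,400:440]]: print("counter z",np.median(r[...,2]))
for u in (250,320,380):
    print(u,[(v,round(float(P[v,u,0]),4),round(float(P[v,u,2]),4)) for v in range(298,332,2)])
```

```text
backL [0.411  0.2389 0.006 ]
backR [0.4036 0.2746 0.006 ]
frL [0.4881 0.2572 0.03  ]
frR [0.4803 0.288  0.03  ]
hkL [0.5171 0.267  0.006 ]
hkR [0.5136 0.288  0.006 ]
blL [0.4874 0.265  0.03  ]
blR [0.4842 0.281  0.03  ]
hktL [0.5027 0.2684 0.03  ]
hktR [0.4998 0.2841 0.03  ]
backL 0.205766974142856 0.03646270261116055
frL 0.24678558497729994 0.03182379648078744
hkL 0.16699207870424354 0.02135675030513174
blL 0.20138921961314668 0.016392793174374122
ground z 0.0009307086110356133
ztop [0.06405731 0.07071501 0.07137885 0.07262422]
((439.5768127441406, 263.80145263671875), (65.73757934570312, 36.63065719604492), 11.46761703491211) ((442.0150146484375, 264.0101623535156), (60.101837158203125, 36.05989074707031), 11.36612606048584) ((454.6361083984375, 267.044677734375), (99.51284790039062, 37.03519821166992), 11.366124153137207)
0.4 [0.2627 0.2748 0.012  0.0503]
0.41 [0.2399 0.2774 0.0152 0.0647]
0.42 [0.2413 0.2793 0.0541 0.0706]
0.43 [0.2434 0.2812 0.0447 0.072 ]
0.44 [0.2456 0.2834 0.0549 0.0716]
0.45 [0.2476 0.2842 0.0607 0.0699]
0.46 [0.2502 0.2868 0.0431 0.0628]
0.47 [0.2525 0.288 
[... 998 characters left out ...]
 0.0011), (306, 0.6673, 0.0014), (308, 0.6689, 0.0021), (310, 0.6691, 0.0057), (312, 0.6691, 0.0095), (314, 0.6688, 0.0138), (316, 0.6692, 0.0168), (318, 0.6689, 0.0209), (320, 0.6687, 0.0247), (322, 0.6696, 0.0266), (324, 0.6717, 0.0261), (326, 0.6872, 0.0023), (328, 0.6885, 0.0037), (330, 0.691, 0.0028)]
380 [(298, 0.6619, 0.0003), (300, 0.6634, 0.0014), (302, 0.6654, 0.0013), (304, 0.6676, 0.0008), (306, 0.6699, 0.0003), (308, 0.6721, -0.0), (310, 0.6716, 0.0049), (312, 0.6713, 0.0092), (314, 0.6718, 0.0119), (316, 0.6714, 0.0163), (318, 0.6709, 0.0208), (320, 0.6721, 0.0221), (322, 0.6718, 0.0259), (324, 0.674, 0.0254), (326, 0.6892, 0.0024), (328, 0.6913, 0.0023), (330, 0.6929, 0.0032)]
```

```bash
python3 - <<'E'
from cell import ctrl
from h import *
c=ctrl.get_calibration("wrist")
Z=np.load("w_tray.npz");T=Z["T"];D=Z["d"]
f=240/np.tan(np.radians(c["vertical_fov"])/2)
ys,xs=np.mgrid[0:480,0:640]
P=np.stack([(xs-c["cx"])/f*D,(ys-c["cy"])/f*D,D],-1)@T[:3,:3].T+T[:3,3]
for v in (20,100,180,210,240,270,290):
    print(v,[np.round(np.median(P[v-8:v+8,a:b,2]),4) for a,b in((180,235),(270,310),(310,365),(400,440))])
E
python3 - <<'E'
from cell import ctrl
import numpy as np
H=np.pi/2
x,y,ps=.4371,.2631,.199
o=[-H,0,ps+H]
ctrl.grip(.085)
ctrl.move_ptp([x,y,.17],o)
print(ctrl.current_position(),ctrl.current_opening())
ctrl.movel([x,y,.102],max_speed=.08,guard=6)
print(ctrl.current_position(),ctrl.current_contact_force())
ctrl.grip(.03,grasp_force=60)
print(ctrl.current_opening(),ctrl.current_contact_force(),ctrl.current_clock(),ctrl.current_tool_rot())
E
```

```text
20 [np.float64(0.0008), np.float64(0.0041), np.float64(0.0041), np.float64(0.0008)]
100 [np.float64(0.0009), np.float64(0.0041), np.float64(0.0041), np.float64(0.0008)]
180 [np.float64(0.0009), np.float64(0.0042), np.float64(0.0041), np.float64(0.0009)]
210 [np.float64(0.0016), np.float64(0.0042), np.float64(0.0042), np.float64(0.0015)]
240 [np.float64(0.001), np.float64(0.0042), np.float64(0.0042), np.float64(0.001)]
270 [np.float64(0.001), np.float64(0.0043), np.float64(0.0042), np.float64(0.0009)]
290 [np.float64(0.0011), np.float64(0.0042), np.float64(0.0043), np.float64(0.001)]
[0.43799317 0.26255597 0.17035897] 0.08524021103863676
[0.43752667 0.26332224 0.10260502] [0.04220201 0.28150492 0.70739878]
0.03582631437488294 [-0.47732949 -0.4888442   2.43525078] 6.4333 [-1.57150132e+00  1.52798848e-04  1.76975921e+00]
```

```bash
cat >> h.py <<'E'
ORG=np.array([.6732,-.0735]); YAW=-.043
X=np.array([np.cos(YAW),np.sin(YAW)]);Y=np.array([-X[1],X[0]])
def tcp(ox,under,oy=0):  # tape origin x,y in tray frame, underside height
    p=ORG+X*(ox-.0056)+Y*oy; return [p[0],p[1],under+.0985]
E
python3 - <<'E'
from cell import ctrl
from h import *
H=np.pi/2
P=ctrl.current_position()
ctrl.movel([P[0],P[1],P[2]+.06],max_speed=.1)
ctrl.move_ptp(tcp(-.10,.06),[-H,0,YAW+H]); ctrl.dwell(.3)
print(ctrl.current_position(),ctrl.current_tool_rot(),ctrl.current_contact_force(),ctrl.current_opening())
for n in("scene","wrist","top"):
    p,d=ctrl.grab_frame(n);cv2.imwrite(f"pics/{n}1.png",p[:,:,::-1]);np.save(n+"1.npy",d)
print(ctrl.current_clock())
a=cv2.imread("pics/top1.png");cv2.imwrite("pics/c5.png",cv2.resize(a[150:270,290:425],None,fx=5,fy=5,interpolation=cv2.INTER_CUBIC))
a=cv2.imread("pics/scene1.png");cv2.imwrite("pics/c6.png",cv2.resize(a[160:360,220:420],None,fx=3,fy=3,interpolation=cv2.INTER_CUBIC))
E
```

```text
[ 0.56771411 -0.0679668   0.15859934] [-1.57092080e+00 -6.94893905e-05  1.52944623e+00] [-0.82277636 -0.11362788 -2.81266684] 0.0354737369159589
8.975
```

View pics/c5.png

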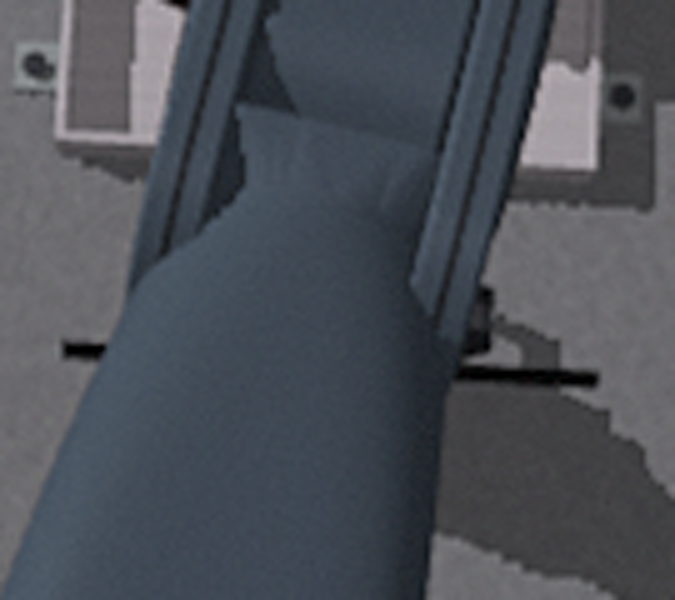

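View pics/c6.png

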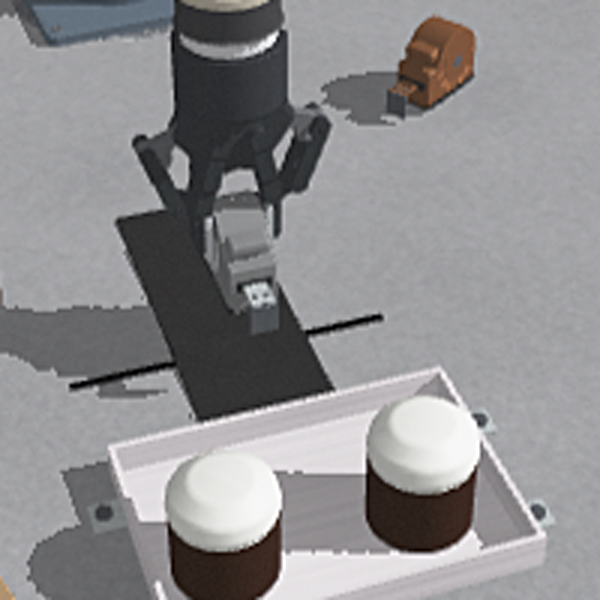

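View pics/wrist1.png

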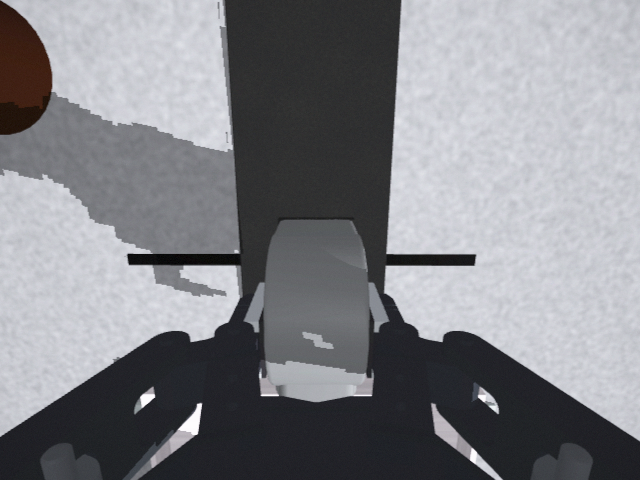

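Run:
```python
from cell import ctrl
from h import *
from scipy.spatial.transform import Rotation as R
c=ctrl.get_calibration("wrist")
P=ctrl.current_position();T=np.eye(4);T[:3,:3]=R.from_euler("xyz",ctrl.current_tool_rot()).as_matrix();T[:3,3]=P
T=T@c["hand_eye"]
for n,u,v in(("L",278,219),("R",354,219)):
    w=pix(c,u,v,T,.06);r=w[:2]-ORG;print("back",n,w,r@X,r@Y,"expect x",-.137)
s=ctrl.get_calibration("scene");Ts=s["world_from_camera"]
for n,u,v in(("hl",220+250/3-.3,160+333/3-.3),("hr",220+278/3-.3,160+328/3-.3)):
    w=pix(s,u,v,Ts,.062);r=w[:2]-ORG;print(n,w,r@X,r@Y,"expect x",-.1+.0615)
# rim & line check in scene
d=np.load("scene0.npy")
```

```text
back L [ 0.53658229 -0.08556284  0.06      ] -0.13597288575110691 -0.017924442795387963 expect x -0.137
back R [ 0.5381365  -0.04779938  0.06      ] -0.13604344021560177 0.01987092011942353 expect x -0.137
hl [ 0.63200292 -0.08133424  0.062     ] -0.04082222992950088 -0.009597923843874916 expect x -0.038500000000000006
hr [ 0.6341745  -0.06166504  0.062     ] -0.03949817362623035 0.010146437313353183 expect x -0.038500000000000006
```

Run:
```python
from cell import ctrl
from h import *
ctrl.movel(tcp(-.049,.045),max_speed=.08)
print(ctrl.current_contact_force())
print(ctrl.movel(tcp(-.049,.012),max_speed=.04,guard=4), ctrl.current_position(),ctrl.current_contact_force(),ctrl.current_clock())
p,d=ctrl.grab_frame("scene");cv2.imwrite("pics/scene2.png",p[:,:,::-1])
cv2.imwrite("pics/c7.png",cv2.resize(p[160:360,220:420,::-1],None,fx=3,fy=3,interpolation=cv2.INTER_CUBIC))
```

```text
[ 0.39805677  0.11104079 -3.80459006]
False [ 0.61891505 -0.07121755  0.11085709] [-0.46248313 -0.30610249 -3.37589935] 10.7667
```

View pics/c7.png

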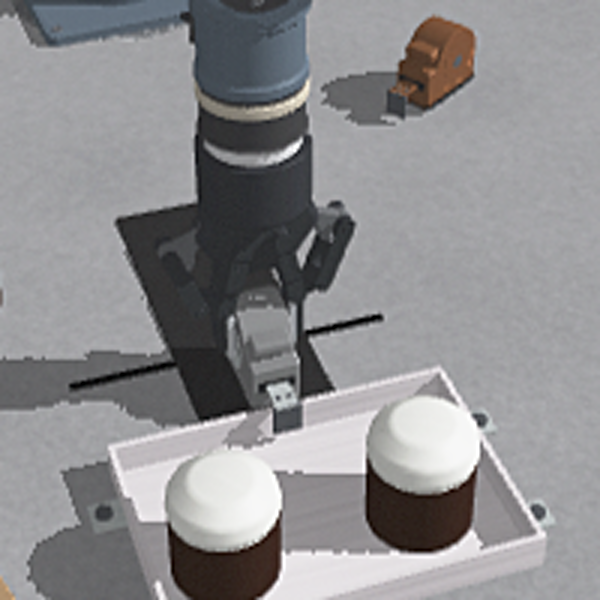

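Run:
```python
from cell import ctrl
from h import *
for x in (-.056,-.062,-.09,-.115,-.1312):
    ctrl.movel(tcp(x,.012),max_speed=.04); ctrl.dwell(.2); print(x,ctrl.current_contact_force()@[*X,0],np.round(ctrl.current_contact_force(),2),ctrl.current_clock())
print(ctrl.current_position(),tcp(-.1312,.012))
for n in("scene","wrist","top"):
    p,d=ctrl.grab_frame(n);cv2.imwrite(f"pics/{n}3.png",p[:,:,::-1])
a=cv2.imread("pics/scene3.png");cv2.imwrite("pics/c8.png",cv2.resize(a[160:360,220:420],None,fx=3,fy=3,interpolation=cv2.INTER_CUBIC))
```

```text
-0.056 0.12223124737442373 [ 0.12 -0.1  -3.26] 11.3417
-0.062 2.974378546318617 [ 2.95 -0.67 -4.56] 11.8417
-0.09 4.339819683139983 [ 4.3  -0.99 -2.2 ] 12.8917
-0.115 2.5062377084984577 [ 2.54  0.67 -1.59] 13.8667
-0.1312 2.5355856271697648 [ 2.54  0.01 -2.28] 14.625
[ 0.53665102 -0.06762671  0.11050433] [np.float64(0.5365264521140354), np.float64(-0.06761941259201774), 0.1105]
```

View pics/c8.png

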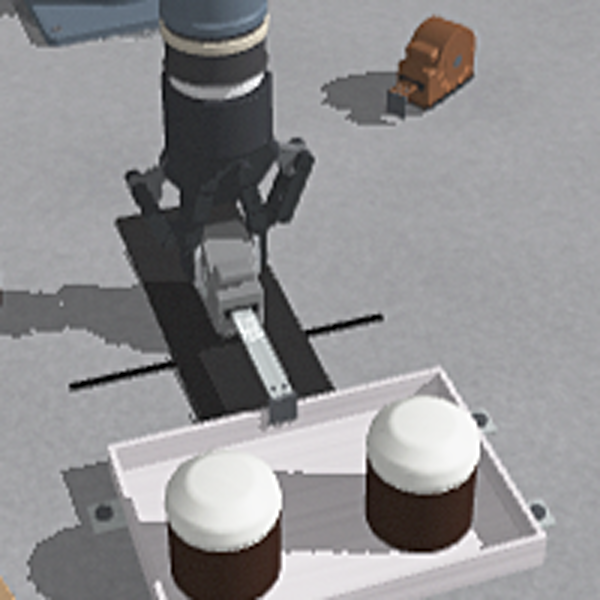

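View pics/wrist3.png

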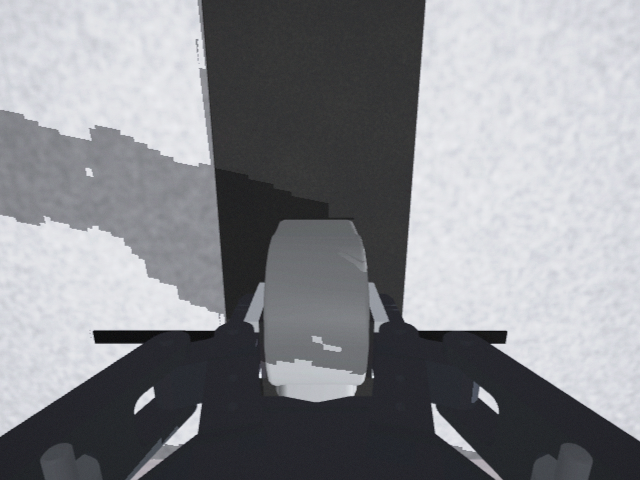

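Run:
```python
from cell import ctrl
from h import *
from scipy.spatial.transform import Rotation as R
c=ctrl.get_calibration("wrist")
P=ctrl.current_position();T=np.eye(4);T[:3,:3]=R.from_euler("xyz",ctrl.current_tool_rot()).as_matrix();T[:3,3]=P
T=T@c["hand_eye"]
f=lambda u,v,z:((pix(c,u,v,T,z)[:2]-ORG)@X,(pix(c,u,v,T,z)[:2]-ORG)@Y)
for u,v in((94,331),(94,343),(506,331),(506,343)): print("line",f(u,v,0))
for u in(278,354):
    b=f(u,219,.012);print("front from back edge",b[0]+.074,b[1])
```

```text
line (np.float64(-0.09740741758880946), np.float64(-0.12909684433845028))
line (np.float64(-0.08945350035605873), np.float64(-0.13046216465552085))
line (np.float64(-0.09771560986342369), np.float64(0.11165741104832012))
line (np.float64(-0.08976734128899816), np.float64(0.11284176737858613))
front from back edge -0.09307205480874338 -0.018314917135269327
front from back edge -0.0931172975629042 0.019461273174070863
```

Run:
```python
from cell import ctrl
from h import *
def fz(n=6):
    s=[]
    for i in range(n): ctrl.dwell(.03); s.append(ctrl.current_contact_force()[2])
    return np.mean(s)
b=fz();print("base",b)
u=.012
ctrl.movel(tcp(-.1312,.009),max_speed=.02,guard=6)
u=.009
while u>-.003:
    u-=.0005
    st=ctrl.movel(tcp(-.1312,u),max_speed=.01,guard=8)
    F=fz(3)-b
    print(round(u,4),round(ctrl.current_position()[2],5),round(F,2),st,round(ctrl.current_clock(),1))
    if F>16: break
```

```text
base -2.1297243367001957
0.0085 0.10696 -0.17 False 15.6
0.008 0.10653 -0.32 False 16.0
0.0075 0.10599 0.14 False 16.3
0.007 0.10575 2.26 False 16.7
0.0065 0.10569 6.83 False 17.0
0.006 0.10512 7.38 False 17.4
0.0055 0.10463 7.14 False 17.7
0.005 0.10415 7.56 False 18.1
0.0045 0.10365 6.88 False 18.4
0.004 0.10315 7.63 False 18.8
0.0035 0.10265 7.09 False 19.1
0.003 0.10239 8.29 False 19.5
0.0025 0.10235 10.29 False 19.8
0.002 0.1023 12.46 False 20.2
0.0015 0.10228 14.07 False 20.5
0.001 0.10225 15.85 False 20.9
0.0005 0.10218 18.24 False 21.2
```

Run:
```python
from cell import ctrl
from h import *
F=lambda:np.round(ctrl.current_contact_force(),2)
print(F(),ctrl.current_position())
ctrl.dwell(.2);print(F())
# unload to the lock's stop before opening
ctrl.movel(tcp(-.1312,.0032),max_speed=.01);ctrl.dwell(.15);print("unloaded",F(),ctrl.current_position())
for n in("scene","wrist"):
    p,d=ctrl.grab_frame(n);cv2.imwrite(f"pics/{n}4.png",p[:,:,::-1]);np.save(n+"4.npy",d)
a=cv2.imread("pics/scene4.png");cv2.imwrite("pics/c9.png",cv2.resize(a[210:330,260:360],None,fx=5,fy=5,interpolation=cv2.INTER_CUBIC))
```

```text
[-3.52  0.97 16.32] [ 0.53663388 -0.06765025  0.10218467]
[-3.59  1.41 15.69]
unloaded [-0.19  0.65  5.71] [ 0.53666469 -0.06766918  0.1022672 ]
```

View pics/c9.png

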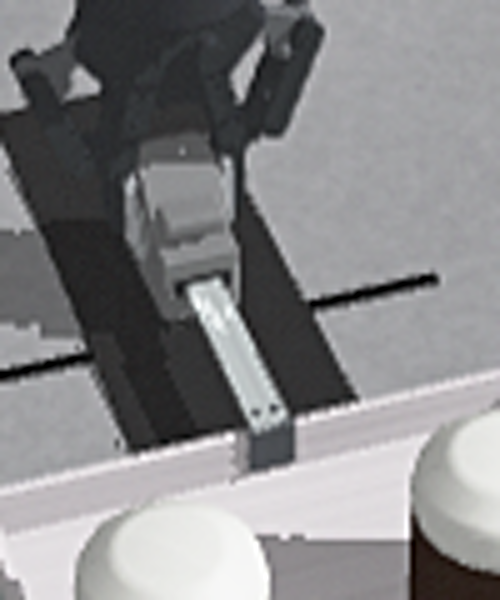

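View pics/wrist4.png

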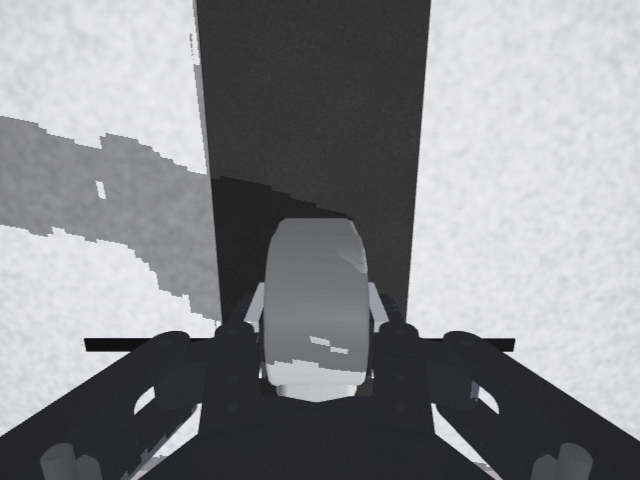

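Run:
```python
from cell import ctrl
from h import *
ctrl.movel(tcp(-.1312,.0037),max_speed=.01);print(ctrl.current_contact_force())
ctrl.grip(.06);ctrl.grip(.085);ctrl.dwell(.2)
print(ctrl.current_contact_force(),ctrl.current_clock())
P=ctrl.current_position()
ctrl.movel([P[0],P[1],.21],max_speed=.06)
ctrl.move_ptp([P[0]+.02,P[1],.24],[-np.pi/2,0,YAW+np.pi/2]);ctrl.dwell(.2)
from scipy.spatial.transform import Rotation as R
P=ctrl.current_position();O=ctrl.current_tool_rot()
im,d=ctrl.grab_frame("wrist");cv2.imwrite("pics/wrist5.png",im[:,:,::-1])
T=np.eye(4);T[:3,:3]=R.from_euler("xyz",O).as_matrix();T[:3,3]=P
np.savez("w5",T=T@ctrl.get_calibration("wrist")["hand_eye"],d=d)
p,_=ctrl.grab_frame("scene");cv2.imwrite("pics/scene5.png",p[:,:,::-1])
cv2.imwrite("pics/c10.png",cv2.resize(p[210:330,260:360,::-1],None,fx=5,fy=5,interpolation=cv2.INTER_CUBIC))
print(ctrl.current_clock())
```

```text
[ 1.86910999 -0.17561822  3.28678756]
[0.45831613 0.12799132 0.13686998] 23.275
25.7917
```

View pics/wrist5.png

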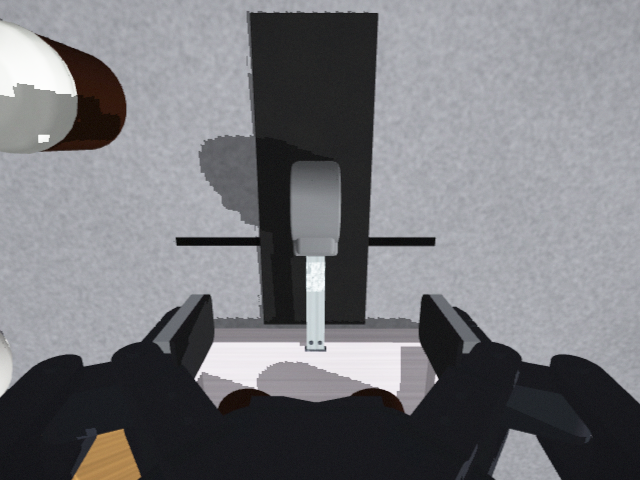

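View pics/c10.png

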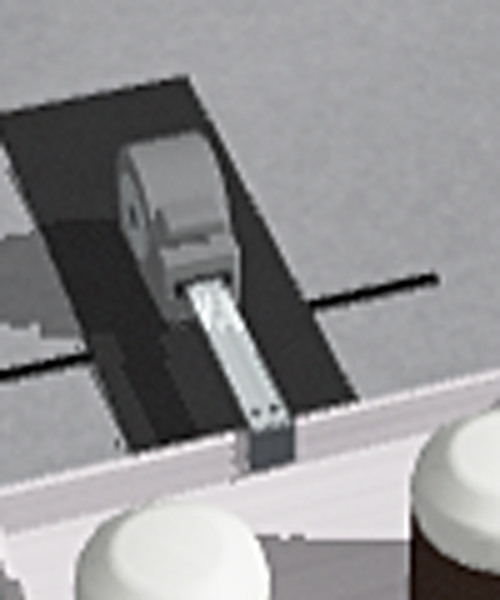

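Run:
```python
from cell import ctrl
from h import *
c=ctrl.get_calibration("wrist");Z=np.load("w5.npz");T=Z["T"];D=Z["d"]
f=240/np.tan(np.radians(c["vertical_fov"])/2)
ys,xs=np.mgrid[0:480,0:640]
P=np.stack([(xs-c["cx"])/f*D,(ys-c["cy"])/f*D,D],-1)@T[:3,:3].T+T[:3,3]
W=P[155:262,280:350].reshape(-1,3);Q=W[(W[:,2]>.012)];r=Q[:,:2]-ORG;a=r@X;b=r@Y
q=Q[:,2]>.04
print("case x",a[q].min(),a[q].max(),"y",b[q].min(),b[q].max(),"ztop",np.percentile(Q[:,2],99.5))
print(cv2.minAreaRect((np.c_[a,b][q]*1000).astype(np.float32)))
g=lambda u,v,z:((pix(c,u,v,T,z)[:2]-ORG)@X,(pix(c,u,v,T,z)[:2]-ORG)@Y)
print("line",g(176,241,0),g(434,241,0),"hook outer",g(316,350,.005),g(316,347,.028),"front",g(298,255,.028),g(336,255,.028))
k=P[338:346,310:322,2];print("blade z",np.median(k))
ctrl.dwell(.3);
p,_=ctrl.grab_frame("scene");o=cv2.imread("pics/scene5.png")[:,:,::-1];print("change",np.abs(p.astype(int)-o)[210:330,260:360].mean())
ctrl.finish_job();print(ctrl.current_clock())
```

```text
case x -0.1841272458317979 -0.0947791675668813 y -0.017341458416962705 0.01873010638677396 ztop 0.31142861573227243
((-139.45310974121094, 0.6942844390869141), (89.34825134277344, 36.07125473022461), 0.000644642161205411)
line (np.float64(-0.09420628931223408), np.float64(-0.12917218884034834)) (np.float64(-0.09450382949537554), np.float64(0.1110096555079077)) hook outer (np.float64(0.018214144958125927), np.float64(0.001307520123174435)) (np.float64(-0.00015018293192462211), np.float64(0.001305328754824097)) front (np.float64(-0.08993248752419337), np.float64(-0.014213201515574406)) (np.float64(-0.08997373133113795), np.float64(0.018351673017147782))
blade z 0.031108569623333693
change 0.9959166666666667
the job is handed in; nothing more can be done
the job is handed in; nothing more can be done
```

The grey tape is hooked over the tray's near rim with its case locked on the mat and its front over the dark line. I released it and handed the job in at about 26 s of the 58 s allowed. The brown look-alike was left alone, and no verdict was reported.

- **Hooking and backing out:** The hook caught the wall where expected, and the drawn blade pulled with roughly 2.5–4.3 N. I backed the case out to about 72 mm of blade before pressing anything down.
- **Position before pressing:** The wrist camera put the front of the case 93.1 mm before the wall and the middle of the line 93.5 mm before it, an agreement of 0.4 mm against the 8 mm allowed.
- **Foot lock:** I pressed in small steps to about 18 N. Force held near 7 N while the case sank, then rose sharply to a hard stop. Measured travel was about 3.6 mm against the nominal 4 mm. The underside is about 3–4 mm up, where the mat measured about 3.2 mm thick.
- **After letting go:** The case stayed square and the hook was still inside the wall. The scene picture showed no visible shift. The blade's height matches a case sitting flat.
- **Checks that disagreed or could not be used:**
  - The rough estimate of the case front after release was about 4 mm from the line's middle, still inside 8 mm. It came from assuming the height of a rounded edge.
  - The top-of-case height and the case length from depth were spoiled by stray points.
  - The hook's lower edge gave no usable position.
  - Lock depth cannot be read directly. I infer it from the force stop and from the blade holding after release.

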